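Register and lock a board carrier on the bonder stage

TASK

Slide the board carrier over the grey stage plate, without lifting it, until its far edge is flush against the far blue stop rail and its left edge is flush against the left blue stop rail. Then take the blue-headed lock pin from the wooden rest and drop it through the hole in the carrier into the bore of the stage below, until its head sits on the carrier. Leave the carrier flush against both rails and leave the red pin, the chip tray and the amber jar where they are.

Things in the scene. Friction and masses are not known exactly. Their poses are not given: they have to be found in the camera images.
- stage: Fixed grey plate 230 (x) x 300 (y) x 28 mm. Origin: centre of underside; x to its far side (roughly away from the robot), y left, z up. Two blue stop rails 20 mm wide rise 16 mm above its top: far rail along the whole far edge, inner face x=+95; left rail from x=-30 to 95, inner face y=+130. No near or right rail. Carrier flush on both: its origin at (40, 50, 28) mm here, same yaw.
- carrier: Loose aluminium plate 110 (x) x 160 (y) x 18 mm, 0.4 to 0.8 kg, with a green circuit board (parts up to 5 mm above its top). Lies flat on the stage, 30 to 65 mm short of both rails, up to 17 degrees askew, slides on ground metal (friction about 0.3). Origin: centre of underside; x to its far edge, y to its left edge, z up.
- carrier_hole (a point): Centre, at the top face, of the round 20 mm through hole in the carrier, at (-35, -55, 18) mm in the carrier's frame (its near right corner). Axes as the carrier's.
- stage_bore (a point): Centre of the mouth of the round 19 mm bore in the stage plate's top, 24 mm deep, at (5, -5, 28) mm in the stage's frame. It lies straight under the carrier's hole when the carrier is flush against both rails. Axes as the stage's.
- lock_pin: Loose steel pin, blue round head, 76 mm long, 90 g: shank 16 mm diameter, 40 mm long, tapered tip; head 26 mm diameter, 36 mm high, its shoulder stops the pin. Origin: centre of the shank's tip, z up. Stands in a bore of the wooden rest, shoulder on the rest's top (45 mm up). Seated in carrier and stage: shoulder on the carrier's top, 46 mm above the bench, origin 6 mm above the bench.
- pin_rest: Fixed wooden block 150 (its x) x 60 (its y) x 45 mm high, origin at the centre of its underside, z up, with two bores 18 mm in diameter and 42 mm deep at x = -40 and +40 mm. One holds the lock pin, the other the red pin. It stands to the left or to the right of the stage.
- red_pin: Pin of the same size as the lock pin but with a red head, in the other bore of the wooden rest. Origin at its tip, z up. To be left alone.
- chip_tray: Loose black tray 150 x 100 x 28 mm with six compartments of chips, on the other side of the stage from the wooden rest. Origin at the centre of its underside. To be left alone.
- vial: Loose amber jar with a white cap, 44 mm in diameter, 75 mm tall, standing to the left, beyond the place of the rest or tray. Origin at the centre of its underside. To be left alone.

How it is judged:
By the outcome, as a careful person would: the job done as asked, in the order asked, and still so for the second after the job is handed in, with the robot touching nothing.
It also fails if it takes over 56 s, if anything falls off the work surface, if the arm or the gripper's body presses on something with over 40 N, if the wrist force passes 120 N, or if a joint passes its speed limit or range.

ROBOT

A 6-joint arm with a two-finger parallel gripper is mounted at the origin on the work surface. World frame = base frame: x ahead of the robot, y to its left, z up, the work surface at z = 0. Lengths are in m, angles in rad, forces in N, time in s.
With the tool pointing down it reaches from about 0.375 to 0.9 m from the base axis. Payload 3.1 kg.
Tool frame: the origin (TCP) lies between the finger pads; the fingertips stand 22 mm ahead of it and the grasp point (between the pads) lies 3 mm ahead of it; z points along the fingers, y is the direction in which the jaws open and shut (so a half turn about z gives the same grasp; the last joint's range is limited). The gripper opens to 85 mm and grips with 20 to 120 N. Pads are 22 mm wide; open, the fingers measure 114 mm over their backs; the gripper's body (76 mm by 85 mm) begins 54 mm behind the grasp point. The pads swing forward as they close: fully open they stand 13 mm farther back than shut.
Start: joints at [-1.468, 0.527, 1.433, -0, 1.181, -0.178], TCP at [0.174, -0.6, 0.223] pointing down, gripper open.
Joint ranges: [-3.08, 3.08], [-0.75, 2.2], [0.22, 2.44], [-1.43, 4.57], [0, 2.65], [-2.85, 2.85]. Speed limits (rad/s): [2.79, 2.79, 3.14, 3.14, 3.14, 3.14].

INTERFACE

Orientations are given as a unit quaternion [x, y, z, w].
In Python, from station import status, snapshot, manip gives the robot as it stands.
- The arm moves only by the tool move_arm, never from a script. Its argument "plan" is a list that holds one entry, the list of rows, each a list of 7 numbers: the turn, a rotation vector about the tool's x, y, z scaled (see below), then the shift along the tool's x, y, z scaled (see below), then the closure, from 0 (fully open) to 1 (shut). A call has exactly 8 rows; each row is the pose to reach, as a shift and turn from the pose commanded when the call began, along the tool's axes at that moment; what a row does not reach only later rows make up. The controller multiplies each number of a shift by 100 mm and each number of a turn by pi/4 rad. A row lasts 1/8 s, in which the tool goes at most 62.5 mm and 10.7 degrees, less where a joint would pass 70% of its speed; a pose out of reach is approached as far as the arm can. A call with a number of a shift or a turn outside -1 to 1 is refused whole. A call with a gripper value outside its range is refused whole. The fingers move at their own pace and stop on an object; "force" is the grip in N (left out, the last holds). Time passes only in rows, so rows that repeat a pose let the fingers close, or fill a call up. It gives the time, the measured TCP pose, the force and the opening at its end, in the units of the state.
- status.sense(): the state, without advancing time (a new reading comes with each control period).
- snapshot(name): name is "scene" or "top"; returns a dict with "img" (420x560x3 uint8, red, green, blue), "depth" (420x560 float32, m along the optical axis (not along the pixel's ray), 0 where there is no reading), "mtx" (3x3 intrinsics, pixels), "k1" (the pictures are not rectified: a ray, as slopes to the right and down, at radius r is drawn at 1 + k1 r^2 times it, then the intrinsics apply), "T" (4x4, takes a point from camera to world coordinates). Camera axes: x right, y up, looking along -z (the intrinsics and any distortion apply to the point x, -y, -z); pixel columns grow to the right and rows downward; lengths in m; the calibration is good to about 2 mm. A picture is of the moment at which its call begins.
- manip.sign_off(): hands the job in, once; it reports no verdict.
The state is a dict: "t": time; "q": joint angles; "qd": joint speeds; "tau": joint torques, N m; "tcp_pos": TCP position; "tool_rot": TCP orientation; "force": force on the tool from outside, world axes, zero at the start; "ft_torque": the same for the moment, N m; "finger_gap": opening from 0.0 (shut) to 1.0 (fully open).
Only numpy, scipy, OpenCV 4.12 (cv2) and the standard library are available. Lean on these libraries where they do the work, as an engineer would, in place of code of your own. Each camera call takes 0.05 s, during which the arm holds its last target. There are 200 camera calls.

## Working session

There is one attempt and no reset: what is moved stays moved. The work goes in short steps, Python scripts to look and compute and a tool call to move; the robot and the scene stay as the last step left them, time stands still between calls to the robot, and variables do not carry over. Pictures are saved under pics/ and viewed, on a budget of 10 in all, crops included, one or two more only if the job needs it, and the job is handed in when it is done.

Besides the shell and the picture viewer there is one more tool, called after "Call:" as name(argument=value, ...), one argument or row to a line, values as JSON. move_arm: Moves the arm, as the interface text tells. Its arguments: {"type":"object","properties":{"plan":{"type":"array"},"force":{"type":"number"}},"required":["plan"]}

```bash
mkdir -p pics && ls
cat > h.py <<'E'
import numpy as np, cv2
from scipy.spatial.transform import Rotation as R
from station import status, snapshot, manip
def cloud(s):
    d=s["depth"];H,W=d.shape
    u,v=np.meshgrid(np.arange(W),np.arange(H))
    n=cv2.undistortPoints(np.stack([u,v],-1).reshape(-1,1,2).astype(np.float64),s["mtx"],np.array([s["k1"],0,0,0.])).reshape(H,W,2)
    P=np.stack([n[...,0]*d,-n[...,1]*d,-d],-1)
    return P@s["T"][:3,:3].T+s["T"][:3,3]
def save(n,img): cv2.imwrite(f"pics/{n}.png",img[...,::-1])
def show():
    s=status.sense()
    print({k:np.round(s[k],4).tolist() for k in("t","tcp_pos","tool_rot","force","finger_gap")}); return s
E
python3 - <<'E'
from h import *
s=show(); print(s["q"])
for n in("scene","top"):
    c=snapshot(n); np.savez(n+"0",**c); save(n+"0",c["img"]); print(c["T"].round(3).tolist(),c["mtx"].tolist(),c["k1"])
E
```

```text
pics
{'t': 0.0, 'tcp_pos': [0.1738, -0.5996, 0.2223], 'tool_rot': [0.9901, 0.1404, 0.0, -0.0011], 'force': [0.4295, 0.8541, 0.0732], 'finger_gap': 1.0014}
[-1.46749202e+00  5.28465848e-01  1.43387025e+00 -6.73041153e-06
  1.18138234e+00 -1.78470523e-01]
[[-0.744, -0.387, 0.545, 1.124], [0.668, -0.442, 0.599, 0.63], [0.009, 0.809, 0.588, 0.657], [0.0, 0.0, 0.0, 1.0]] [[445.75989514796385, 0.0, 278.7510278564906], [0.0, 445.75989514796385, 214.00275308286854], [0.0, 0.0, 1.0]] -0.14641742466567903
[[0.022, 0.998, -0.059, 0.51], [-0.999, 0.02, -0.028, -0.012], [-0.026, 0.059, 0.998, 0.931], [0.0, 0.0, 0.0, 1.0]] [[417.29076867822124, 0.0, 280.80447488415666], [0.0, 417.29076867822124, 223.6750606466341], [0.0, 0.0, 1.0]] -0.027171782901100772
```

View pics/top0.png

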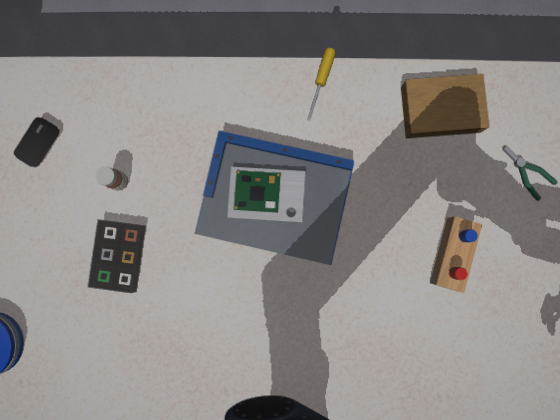

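View pics/scene0.png

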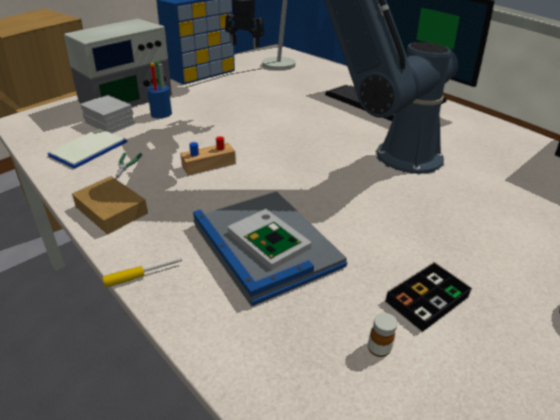

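The top view shows the stage at about (275,198), with the far rail running (220,133)→(353,163). The carrier is at (267,193), about 9° askew, with its hole at (291,212). The rest is on the right at (460,255), blue pin at (470,236) and red pin at (460,273). The tray (118,256) and jar (112,178) are on the left. Next I'll measure the poses.

```bash
cat > m.py <<'E'
from h import *
import sys
def rect(P,m,name):
    p=P[m][:,:2]; c,sz,a=cv2.minAreaRect((p*1000).astype(np.float32)); print(name,m.sum(),"c",np.round(c,1),"size",np.round(sz,1),"ang",round(a,2),"z med",np.round(np.median(P[m][:,2])*1000,1))
def comp(m,u,v):
    n,l=cv2.connectedComponents(m.astype(np.uint8),connectivity=4); return l==l[v,u] if m[v,u] else m&False
if __name__=="__main__":
    c=np.load("top0.npz"); P=cloud(c); z=P[...,2]; ok=c["depth"]>0
    print("bench z",np.median(z[300:330,180:240]),np.std(z[300:330,180:240]))
    for (u,v) in [(267,193),(330,220),(286,146),(291,212),(297,185),(470,236),(460,273),(460,255),(112,178),(118,256)]: print((u,v),P[v,u].round(4))
    rect(P,comp(ok&(z>.015)&(z<.06),330,220),"stage")
    rect(P,comp(ok&(z>.037)&(z<.06),297,185),"carrier")
    rect(P,comp(ok&(z>.036)&(z<.06),286,148),"rails")
    rect(P,comp(ok&(z>.03)&(z<.055),460,250),"rest")
    for n,u,v in(("blue",470,236),("red",460,273)): rect(P,comp(ok&(z>.07)&(z<.1),u,v),n)
E
python3 m.py
```

```text
bench z -0.00013578814333492506 0.07577058471589856
(267, 193) [0.6273 0.0435 0.0477]
(330, 220) [ 0.5738 -0.0931  0.0274]
(286, 146) [0.73   0.0052 0.0457]
(291, 212) [ 0.5893 -0.0084  0.029 ]
(297, 185) [ 0.6459 -0.02    0.0461]
(470, 236) [ 0.5433 -0.3718  0.081 ]
(460, 273) [ 0.4683 -0.3518  0.0802]
(460, 255) [ 0.5043 -0.3658  0.0452]
(112, 178) [0.6494 0.3681 0.0765]
(118, 256) [0.4848 0.3768 0.0076]
stage 14941 c [621.4  30.9] size [309.  231.1] ang 78.31 z med 29.5
carrier 3776 c [626.   46.7] size [160.3 111. ] ang 87.53 z med 47.3
rails 1962 c [663.1  22.3] size [301.4 145.9] ang 78.37 z med 44.1
rest 1815 c [ 506.  -363.8] size [ 61.8 151.1] ang 75.53 z med 44.8
blue 151 c [ 545.4 -372.9] size [24.5 25. ] ang 1.56 z med 80.4
red 147 c [ 468.  -351.8] size [25.6 24.2] ang 89.76 z med 80.3
```

Run:
```python
from h import *
c=np.load("scene0.npz"); P=cloud(c); ok=c["depth"]>0
z=P[...,2]; d=np.linalg.norm(P[...,:2]-[.1738,-.5996],axis=-1)
m=ok&(d<.1)&(z>.1)&(z<.5)
print(m.sum()); 
ex=np.array([.96,.278]);ey=np.array([.278,-.96])
q=P[m]; x=(q[:,:2]-[.1738,-.5996])@ex; y=(q[:,:2]-[.1738,-.5996])@ey
for a in range(150,330,8):
    k=(q[:,2]*1000>=a)&(q[:,2]*1000<a+8)
    if k.any(): print(a,k.sum(),"x",(x[k].min()*1e3).round(),(x[k].max()*1e3).round(),"y",(y[k].min()*1e3).round(),(y[k].max()*1e3).round())
print(np.sort(q[:,2])[:8])
def m_(n,P,u,v): pass
```

```text
1153
238 10 x -5.0 11.0 y -50.0 49.0
246 29 x -12.0 15.0 y -56.0 59.0
254 25 x -8.0 15.0 y -58.0 51.0
262 30 x -10.0 16.0 y -61.0 54.0
270 27 x -9.0 17.0 y -61.0 50.0
278 26 x -8.0 15.0 y -61.0 63.0
286 49 x -16.0 17.0 y -77.0 72.0
294 69 x -14.0 18.0 y -78.0 72.0
302 99 x -18.0 22.0 y -78.0 71.0
310 85 x -21.0 19.0 y -75.0 71.0
318 81 x -18.0 21.0 y -75.0 71.0
326 89 x -16.0 23.0 y -73.0 70.0
[0.24210424 0.24215878 0.24281723 0.24316359 0.24317471 0.24411379
 0.24419428 0.24540307]
```

Call:
move_arm(
  plan=[
    [[0,0,0,0.2,-0.2,0,0],[0,0,0,0.4,-0.4,0,0],[0,0,0,0.6,-0.6,0,0],[0,0,0,0.8,-0.8,0,0],[0,0,0,1,-1,0,0],[0,0,0,1,-1,0,0],[0,0,0,1,-1,0,0],[0,0,0,1,-1,0,0]],
  ],
)

```text
t: 1.1
tcp_pos: [0.2417, -0.4775, 0.2233]
tool_rot: [0.99, 0.14, -0.0, 0.0]
force: [0.4, -0.2, -0.5]
finger_gap: 1.004
```

Call:
move_arm(
  plan=[
    [[0,0,0,0.12,-0.12,0,0],[0,0,0,0.25,-0.25,0,0],[0,0,0,0.38,-0.38,0,0],[0,0,0,0.5,-0.5,0,0],[0,0,0,0.62,-0.62,0,0],[0,0,0,0.75,-0.75,0,0],[0,0,0,0.88,-0.88,0,0],[0,0,0,1,-1,0,0]],
  ],
)

```text
t: 2.1
tcp_pos: [0.3109, -0.3515, 0.2233]
tool_rot: [0.99, 0.141, 0.0, -0.0]
force: [1.0, 0.2, 0.2]
finger_gap: 1.004
```

Call:
move_arm(
  plan=[
    [[0,0,0,0.12,-0.12,0,0],[0,0,0,0.25,-0.25,0,0],[0,0,0,0.38,-0.38,0,0],[0,0,0,0.5,-0.5,0,0],[0,0,0,0.62,-0.62,0,0],[0,0,0,0.75,-0.75,0,0],[0,0,0,0.88,-0.88,0,0],[0,0,0,1,-1,0,0]],
  ],
)

```text
t: 3.1
tcp_pos: [0.3791, -0.2277, 0.2233]
tool_rot: [0.99, 0.14, 0.0, 0.0]
force: [-0.2, 0.1, 1.1]
finger_gap: 0.999
```

Call:
move_arm(
  plan=[
    [[0,0,0,0.12,-0.12,0,0],[0,0,0,0.25,-0.25,0,0],[0,0,0,0.38,-0.38,0,0],[0,0,0,0.5,-0.5,0,0],[0,0,0,0.62,-0.62,0,0],[0,0,0,0.75,-0.75,0,0],[0,0,0,0.88,-0.88,0,0],[0,0,0,1,-1,0,0]],
  ],
)

```text
t: 4.1
tcp_pos: [0.4472, -0.1038, 0.2233]
tool_rot: [0.99, 0.14, 0.0, 0.0]
force: [0.3, -0.0, 0.2]
finger_gap: 0.998
```

Call:
move_arm(
  plan=[
    [[0,0,0.08,0.12,-0.12,0.12,0],[0,0,0.16,0.25,-0.25,0.25,0],[0,0,0.24,0.38,-0.38,0.38,0],[0,0,0.32,0.5,-0.5,0.5,0],[0,0,0.4,0.62,-0.62,0.62,0],[0,0,0.48,0.75,-0.75,0.75,0],[0,0,0.56,0.88,-0.88,0.88,0],[0,0,0.618,1,-1,1,0]],
  ],
)

```text
t: 5.1
tcp_pos: [0.5154, 0.0202, 0.1228]
tool_rot: [0.995, -0.102, 0.0, -0.0]
force: [0.1, -0.1, -0.2]
finger_gap: 0.999
```

```bash
cat >> h.py <<'E'
C=np.array([.6215,.0309]); TH=np.deg2rad(-11.67)
E=np.array([[np.cos(TH),-np.sin(TH)],[np.sin(TH),np.cos(TH)]])
def w(x,y): return C+E@np.array([x,y])/1000
def st(p): return E.T@(np.array(p)[:2]-C)*1000
def go(xy,z,yaw):
    "shift/turn numbers to TCP target, tool down with tool x at yaw(deg)"
    s=status.sense(); r=R.from_quat(s["tool_rot"]); d=r.inv().apply(np.r_[xy,z]-s["tcp_pos"])*10
    t=(r.inv()*R.from_euler("z",yaw,degrees=True)*R.from_quat([1,0,0,0])).as_rotvec()/(np.pi/4)
    print("turn",t.round(3),"shift",d.round(3))
E
python3 - <<'E'
from h import *
s=show(); print(st(s["tcp_pos"]))
c=snapshot("scene"); np.savez("scene1",**c); P=cloud(c); t=snapshot("top"); np.savez("top1",**t)
r=R.from_quat(s["tool_rot"])
L=r.inv().apply((P-s["tcp_pos"]).reshape(-1,3)).reshape(P.shape)*1000
ok=c["depth"]>0
m=ok&(abs(L[...,0])<60)&(abs(L[...,1])<90)&(L[...,2]<60)&(L[...,2]>-120)
for a in range(-120,60,10):
    k=m&(L[...,2]>=a)&(L[...,2]<a+10)
    if k.any(): print(a,k.sum(),"x",L[k][:,0].min().round(),L[k][:,0].max().round(),"y",L[k][:,1].min().round(),L[k][:,1].max().round())
im=c["img"][60:360,120:420]; save("sc1",cv2.resize(im,None,fx=2,fy=2,interpolation=cv2.INTER_CUBIC))
go(w(-95,18),.10,-11.67)
E
```

```text
{'t': 5.1, 'tcp_pos': [0.5154, 0.0202, 0.1228], 'tool_rot': [0.9947, -0.1023, 0.0, -0.0], 'force': [0.094, -0.091, -0.2158], 'finger_gap': 0.9994}
[-101.73883131  -31.9485255 ]
-120 189 x -12.0 21.0 y -71.0 66.0
-110 185 x -12.0 20.0 y -73.0 70.0
-100 180 x -12.0 18.0 y -75.0 70.0
-90 161 x -13.0 18.0 y -74.0 72.0
-80 151 x -11.0 17.0 y -75.0 72.0
-70 82 x -12.0 15.0 y -75.0 76.0
-60 76 x -11.0 13.0 y -59.0 51.0
-50 80 x -11.0 13.0 y -58.0 47.0
-40 81 x -11.0 12.0 y -60.0 49.0
-30 58 x -11.0 12.0 y -56.0 48.0
-20 4 x -6.0 8.0 y -49.0 43.0
turn [-0.     0.002  0.003] shift [ 0.075 -0.496  0.222]
```

View pics/sc1.png

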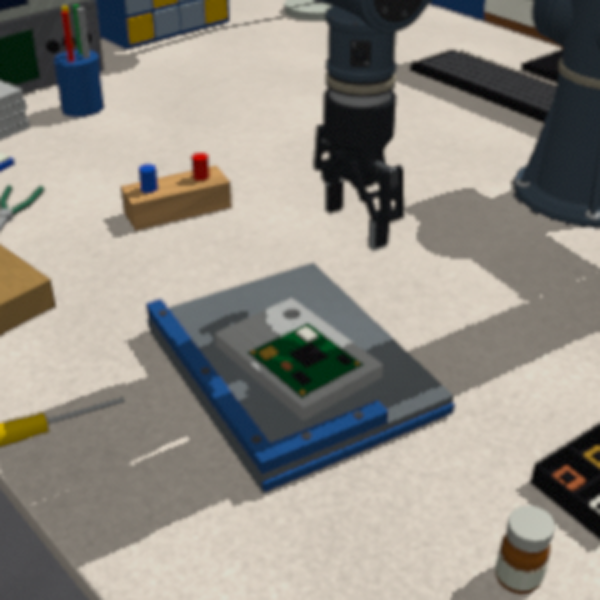

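The view shows the open gripper, with its near fingertip at about (377,245) and the other at (335,208) in the crop. The carrier is unmoved. I'll check the tip height by projecting it into the image.

Run:
```python
from h import *
c=np.load("scene1.npz"); s=status.sense(); r=R.from_quat(s["tool_rot"])
T=np.linalg.inv(c["T"])
def px(p):
    q=T[:3,:3]@p+T[:3,3]; q=np.array([q[0],-q[1],-q[2]])
    return cv2.projectPoints(q.reshape(1,3),np.zeros(3),np.zeros(3),c["mtx"],np.array([c["k1"],0,0,0.]))[0].ravel()
for y in(-50,50):
  for z in(-30,-20,-10,0,10,20): print(y,z,((px(r.apply([0,y/1000,z/1000])+s["tcp_pos"])-[120,60])*2).round())
P=cloud(c)
for v in range(166,190,2): print(v,[(c["depth"][v,u].round(3),P[v,u,2].round(3)) for u in(306,308,311)],c["img"][v,308])
```

```text
-50 -30 [379. 242.]
-50 -20 [379. 250.]
-50 -10 [378. 258.]
-50 0 [378. 265.]
-50 10 [377. 273.]
-50 20 [377. 280.]
50 -30 [331. 202.]
50 -20 [331. 210.]
50 -10 [331. 217.]
50 0 [331. 225.]
50 10 [331. 232.]
50 20 [330. 239.]
166 [(np.float32(0.93), np.float64(0.193)), (np.float32(0.927), np.float64(0.194)), (np.float32(0.912), np.float64(0.202))] [31 33 33]
168 [(np.float32(0.932), np.float64(0.188)), (np.float32(0.928), np.float64(0.19)), (np.float32(0.914), np.float64(0.197))] [21 22 24]
170 [(np.float32(0.933), np.float64(0.184)), (np.float32(0.933), np.float64(0.184)), (np.float32(0.915), np.float64(0.194))] [21 22 23]
172 [(np.float32(0.94), np.float64(0.177)), (np.float32(0.939), np.float64(0.178)), (np.float32(0.914), np.float64(0.191))] [30 31 32]
174 [(np.float32(0.945), np.float64(0.171)), (np.float32(0.941), np.float64(0.173)), (np.float32(0.943), np.float64(0.172))] [27 29 30]
176 [(np.float32(0.945), np.float64(0.168)), (np.float32(0.947), np.float64(0.167)), (np.float32(0.943), np.float64(0.169))] [27 29 30]
178 [(np.float32(0.95), np.float64(0.162)), (np.float32(0.945), np.float64(0.165)), (np.float32(0.945), np.float64(0.165))] [26 28 28]
180 [(np.float32(0.955), np.float64(0.156)), (np.float32(0.948), np.float64(0.159)), (np.float32(0.953), np.float64(0.157))] [24 25 26]
182 [(np.float32(0.955), np.float64(0.152)), (np.float32(0.949), np.float64(0.155)), (np.float32(0.952), np.float64(0.154))] [29 30 31]
184 [(np.float32(0.959), np.float64(0.146)), (np.float32(0.953), np.float64(0.15)), (np.float32(0.967), np.float64(0.142))] [113 110 105]
186 [(np.float32(1.227), np.float64(-0.0)), (np.float32(1.231), np.float64(-0.002)), (np.float32(1.23), np.float64(-0.002))] [204 195 182]
188 [(np.float32(1.22), np.float64(-0.001)), (np.float32(1.222), np.float64(-0.002)), (np.float32(1.22), np.float64(-0.001))] [215 204 190]
```

Call:
move_arm(
  plan=[
    [[0,0,0,0.02,-0.1,0.12,0],[0,0,0,0.04,-0.2,0.24,0],[0,0,0,0.06,-0.3,0.36,0],[0,0,0,0.075,-0.4,0.46,0],[0,0,0,0.075,-0.5,0.54,0],[0,0,0,0.075,-0.5,0.6,0],[0,0,0,0.075,-0.5,0.62,0],[0,0,0,0.075,-0.5,0.62,0]],
  ],
)

```text
t: 6.2
tcp_pos: [0.5325, 0.0662, 0.0613]
tool_rot: [0.995, -0.102, -0.0, 0.0]
force: [1.0, -0.0, -0.5]
finger_gap: 1.0
```

Run:
```python
from h import *
s=show(); print(st(s["tcp_pos"]))
c=snapshot("scene"); np.savez("scene2",**c); P=cloud(c)
r=R.from_quat(s["tool_rot"]); L=r.inv().apply((P-s["tcp_pos"]).reshape(-1,3)).reshape(P.shape)*1000
m=(c["depth"]>0)&(abs(L[...,0])<40)&(abs(L[...,1])<80)&(P[...,2]>.034)
for a in range(-70,20,5):
    k=m&(L[...,2]>=a)&(L[...,2]<a+5)
    if k.any(): print(a,k.sum(),"x",L[k][:,0].min().round(),L[k][:,0].max().round(),"y",L[k][:,1].min().round(),L[k][:,1].max().round())
print("stage/carrier/bluepin heights", [np.median(P[v,u,2]).round(4) for u,v in((275,215),(275,252),(194,146))])
im=c["img"][100:300,180:400]; save("sc2",cv2.resize(im,None,fx=3,fy=3,interpolation=cv2.INTER_CUBIC))
```

```text
{'t': 6.2, 'tcp_pos': [0.5325, 0.0662, 0.0613], 'tool_rot': [0.9948, -0.1018, -0.0, 0.0], 'force': [1.0081, -0.0446, -0.481], 'finger_gap': 1.0005}
[-94.30118507  16.54475268]
-70 44 x -12.0 13.0 y -76.0 70.0
-65 27 x -6.0 14.0 y -58.0 66.0
-60 28 x -9.0 12.0 y -58.0 50.0
-55 31 x -12.0 11.0 y -58.0 47.0
-50 40 x -12.0 11.0 y -60.0 46.0
-45 40 x -11.0 11.0 y -59.0 45.0
-40 41 x -8.0 12.0 y -59.0 49.0
-35 33 x -9.0 12.0 y -57.0 45.0
-30 24 x -6.0 11.0 y -55.0 47.0
-25 19 x -10.0 11.0 y -51.0 46.0
-20 3 x -2.0 6.0 y 43.0 44.0
10 25 x 28.0 40.0 y -71.0 -5.0
15 63 x 26.0 40.0 y -71.0 11.0
stage/carrier/bluepin heights [np.float64(0.0251), np.float64(0.048), np.float64(0.0762)]
```

View pics/sc2.png

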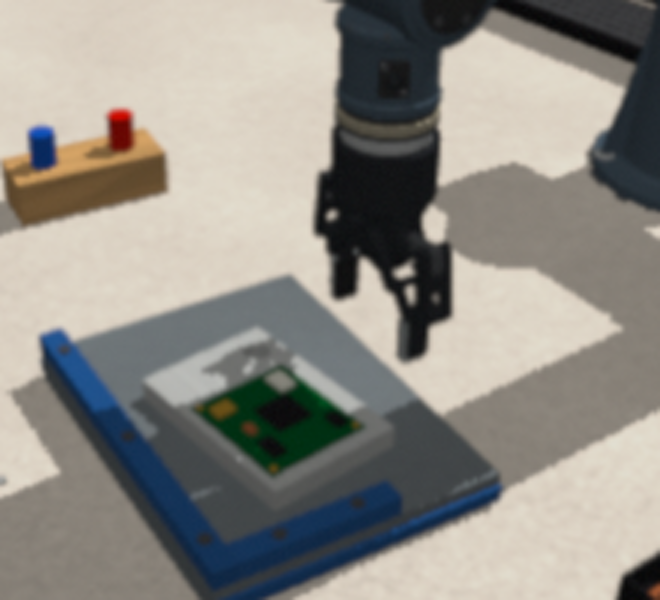

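The tips stand about 20 mm behind the reported TCP when open. Depth and image agree on this, and it contradicts the text. I'll descend carefully to put the tips at z≈36 mm.

Call:
move_arm(
  plan=[
    [[0,0,0,0,0,0.1,0],[0,0,0,0,0,0.2,0],[0,0,0,0,0,0.28,0],[0,0,0,0,0,0.34,0],[0,0,0,0,0,0.38,0],[0,0,0,0,0,0.41,0],[0,0,0,0,0,0.44,0],[0,0,0,0,0,0.45,0]],
  ],
)

```text
t: 7.25
tcp_pos: [0.5325, 0.0665, 0.0162]
tool_rot: [0.995, -0.102, 0.0, -0.0]
force: [-0.1, 0.4, 0.2]
finger_gap: 0.996
```

Run:
```python
from h import *
s=show(); print(st(s["tcp_pos"]))
c=snapshot("scene"); np.savez("scene3",**c); P=cloud(c)
r=R.from_quat(s["tool_rot"]); L=r.inv().apply((P-s["tcp_pos"]).reshape(-1,3)).reshape(P.shape)*1000
m=(c["depth"]>0)&(abs(L[...,0])<20)&(abs(L[...,1])<80)&(L[...,2]<-10)&(L[...,2]>-30)
for a in range(-30,-10,2):
    k=m&(L[...,2]>=a)&(L[...,2]<a+2)
    if k.any(): print(a,k.sum(),"x",L[k][:,0].min().round(),L[k][:,0].max().round(),"y",L[k][:,1].round())
```

```text
{'t': 7.25, 'tcp_pos': [0.5325, 0.0665, 0.0162], 'tool_rot': [0.9948, -0.1016, 0.0, -0.0], 'force': [-0.0566, 0.3898, 0.1518], 'finger_gap': 0.9964}
[-94.30434974  16.82898167]
-30 12 x -8.0 11.0 y [ 42.  43.  42.  43.  40.  39.  39. -46. -48. -48. -55. -55.]
-28 8 x -12.0 11.0 y [ 44.  43.  48.  46.  44. -48. -50. -53.]
-26 7 x -7.0 10.0 y [ 45.  44.  45.  44.  41.  41. -48.]
-24 10 x -12.0 11.0 y [ 44.  43.  42.  41.  48.  43.  44. -43. -47. -50.]
-22 10 x -8.0 8.0 y [ 44.  43.  42.  43.  43.  42.  43. -48. -47. -48.]
-20 2 x -3.0 6.0 y [42. 42.]
-16 9 x -13.0 13.0 y [ 18.   5.  -3.  -8. -15. -11. -29. -55. -68.]
-14 155 x -20.0 19.0 y [ 80.  76.  27.  23.  20.  17.  16.  21.  18.  13.  12.  19.   9.  19.
  18.  16.  12.   9.   8.   6.   4.   1.  17.  10.   8.   6.   4.   3.
   0.  12.   9.   8.   6.   2.   0.  -4.   6.   3.   2.  -4.  -7.  -6.
   7.   2.  -2.  -2.  -2.  -7.   0.  -0.  -4.  -6. -10.  -4.  -7. -12.
 -13. -17.  -6.  -7.  -8.  -9. -12. -12. -19. -11. -14. -17. -19. -22.
 -15. -17. -17. -19. -18. -19. -25. -24. -27. -29. -42. -28. -35. -41.
 -46. -48. -33. -35. -40. -4
[... 1189 characters left out ...]
-19. -13. -18. -19.
 -21. -21. -23. -24. -20. -20. -21. -24. -25. -25. -28. -28. -40. -42.
 -43. -29. -30. -31. -34. -41. -42. -44. -46. -34. -36. -37. -39. -40.
 -45. -46. -47. -48. -51. -35. -39. -40. -42. -42. -43. -46. -51. -53.
 -55. -41. -46. -49. -51. -55. -58. -47. -51. -52. -53. -54. -55. -56.
 -59. -60. -60. -61. -50. -53. -56. -57. -61. -52. -54. -56. -56. -59.
 -60. -64. -65. -67. -69. -70. -54. -56. -58. -58. -59. -62. -64. -65.
 -70. -73. -75. -59. -60. -61. -64. -66. -69. -70. -71. -73. -75. -63.
 -64. -67. -66. -69. -70. -73. -74. -78. -78. -64. -66. -67. -69. -70.
 -72. -73. -75. -78. -78. -80. -80. -68. -70. -72. -74. -75. -75. -79.
 -79. -74. -74. -76. -76. -77. -78. -79.]
```

Call:
move_arm(
  plan=[
    [[0,0,0,0.1,0,0,0],[0,0,0,0.2,0,0,0],[0,0,0,0.26,0,0,0],[0,0,0,0.32,0,0,0],[0,0,0,0.38,0,0,0],[0,0,0,0.44,0,0,0],[0,0,0,0.5,0,0,0],[0,0,0,0.56,0,0,0]],
  ],
)

```text
t: 8.3
tcp_pos: [0.5875, 0.055, 0.0162]
tool_rot: [0.995, -0.102, -0.0, 0.0]
force: [-1.1, 0.8, -0.1]
finger_gap: 1.0
```

```bash
cat > car.py <<'E'
from h import *
from m import rect, comp
def carrier(n):
    s=show(); print("tcp st",st(s["tcp_pos"]).round(1))
    c=snapshot("top"); np.savez(n,**c); P=cloud(c); S=((P[...,:2]-C)@E)*1000; z=P[...,2]
    m=(c["depth"]>0)&(z>.038)&(z<.056)&(S[...,0]<93)&(S[...,1]<128)&(S[...,0]>-90)&(S[...,1]>-120)
    Q=np.dstack([S/1000,z]); 
    k,l,q,cc=cv2.connectedComponentsWithStats(m.astype(np.uint8)); i=1+np.argmax(q[1:,4]); rect(Q,l==i,"carrier in stage")
    return c,S,z,l==i
if __name__=="__main__":
    import sys; carrier(sys.argv[1])
E
python3 car.py t2
```

```text
{'t': 8.3, 'tcp_pos': [0.5875, 0.055, 0.0162], 'tool_rot': [0.9948, -0.1017, -0.0003, 0.0], 'force': [-1.1157, 0.7535, -0.0963], 'finger_gap': 0.9996}
tcp st [-38.2  16.7]
carrier in stage 1704 c [29.5  8.4] size [160.1 110.5] ang 89.99 z med 46.9
```

Call:
move_arm(
  plan=[
    [[0,0,0,0.03,0,0,0],[0,0,0,0.05,0,0,0],[0,0,0,0.07,0,0,0],[0,0,0,0.085,0,0,0],[0,0,0,0.095,0,0,0],[0,0,0,0.1,0,0,0],[0,0,0,0.105,0,0,0],[0,0,0,0.105,0,0,0]],
  ],
)

```text
t: 9.35
tcp_pos: [0.5973, 0.0531, 0.0163]
tool_rot: [0.995, -0.102, -0.0, -0.0]
force: [-2.9, 0.3, 2.5]
finger_gap: 1.0
```

```bash
python3 car.py t3
```

```text
{'t': 9.35, 'tcp_pos': [0.5973, 0.0531, 0.0163], 'tool_rot': [0.9948, -0.1016, -0.0003, -0.0], 'force': [-2.9271, 0.3156, 2.5054], 'finger_gap': 0.9998}
tcp st [-28.2  16.9]
carrier in stage 1520 c [38.6  8.5] size [108.7 159.8] ang 0.01 z med 46.7
```

Call:
move_arm(
  plan=[
    [[0,0,0,0.004,0,0,0],[0,0,0,0.008,0,0,0],[0,0,0,0.012,0,0,0],[0,0,0,0.015,0,0,0],[0,0,0,0.015,0,0,0],[0,0,0,0.015,0,0,0],[0,0,0,0.015,0,0,0],[0,0,0,0.015,0,0,0]],
  ],
)

```text
t: 10.4
tcp_pos: [0.5974, 0.0531, 0.0161]
tool_rot: [0.995, -0.102, -0.002, -0.0]
force: [-5.4, 1.1, 2.9]
finger_gap: 0.998
```

Call:
move_arm(
  plan=[
    [[0,0,0,0.01,0,0,0],[0,0,0,0.02,0,0,0],[0,0,0,0.02,0,0,0],[0,0,0,0.03,0,0,0],[0,0,0,0.03,0,0,0],[0,0,0,0.03,0,0,0],[0,0,0,0.03,0,0,0],[0,0,0,0.03,0,0,0]],
  ],
)

```text
t: 11.4
tcp_pos: [0.5972, 0.053, 0.0158]
tool_rot: [0.995, -0.102, -0.005, -0.0]
force: [-9.8, 1.9, 5.6]
finger_gap: 0.997
```

```bash
python3 car.py t4
python3 - <<'E'
from h import *
go(w(-45,16.9),.0162,-11.67)
E
```

```text
{'t': 11.4, 'tcp_pos': [0.5972, 0.053, 0.0158], 'tool_rot': [0.9948, -0.1016, -0.0051, -0.0001], 'force': [-9.812, 1.8706, 5.646], 'finger_gap': 0.9971}
tcp st [-28.3  16.7]
carrier in stage 1411 c [38.8  8.9] size [160.9 108.3] ang 89.75 z med 46.7
turn [0.001 0.013 0.   ] shift [-0.167 -0.002 -0.003]
```

Firmly seated on the far rail: 10 N and no further motion. Next I back off, rise and go round to the right edge.

Call:
move_arm(
  plan=[
    [[0,0,0,-0.1,0,0,0],[0,0,0,-0.2,0,-0.1,0],[0,0,0,-0.2,0,-0.3,0.2],[0,0,-0.1,-0.1,0.1,-0.5,0.4],[0,0,-0.3,0,0.3,-0.6,0.4],[0,0,-0.5,0.1,0.5,-0.6,0.4],[0,0,-0.7,0.2,0.7,-0.6,0.4],[0,0,-0.9,0.3,0.9,-0.6,0.4]],
  ],
)

```text
t: 12.45
tcp_pos: [0.6145, -0.0432, 0.0774]
tool_rot: [0.968, 0.252, 0.002, 0.001]
force: [0.1, 0.1, -0.7]
finger_gap: 0.6
```

Run:
```python
from h import *
s=show(); print(s["q"].round(2)); go(w(40,-105),.045,78.33)
```

```text
{'t': 12.45, 'tcp_pos': [0.6145, -0.0432, 0.0774], 'tool_rot': [0.9678, 0.2516, 0.0016, 0.001], 'force': [0.0969, 0.0782, -0.697], 'finger_gap': 0.6004}
[-0.25  0.7   1.57 -0.    0.86  0.81]
turn [ 0.005 -0.002 -1.093] shift [0.037 0.442 0.326]
```

Call:
move_arm(
  plan=[
    [[0,0,-0.15,0,0.1,0,0.4],[0,0,-0.3,0,0.2,0,0.4],[0,0,-0.45,0.02,0.3,0,0.4],[0,0,-0.6,0.03,0.4,0.05,0.4],[0,0,-0.75,0.037,0.442,0.1,0.4],[0,0,-0.9,0.037,0.442,0.2,0.4],[0,0,-1,0.037,0.442,0.28,0.4],[0,0,-1,0.037,0.442,0.326,0.4]],
  ],
)

```text
t: 13.45
tcp_pos: [0.6385, -0.0794, 0.0441]
tool_rot: [0.8, 0.6, 0.001, 0.001]
force: [0.2, -0.7, 0.7]
finger_gap: 0.599
```

```bash
python3 car.py t5
python3 - <<'E'
from h import *
go(w(40,-105),.024,78.33)
s=status.sense(); c=snapshot("scene"); P=cloud(c)
r=R.from_quat(s["tool_rot"]); L=r.inv().apply((P-s["tcp_pos"]).reshape(-1,3)).reshape(P.shape)*1000
m=(c["depth"]>0)&(abs(L[...,0])<18)&(abs(L[...,1])<70)&(P[...,2]>.035)
for a in range(-60,10,4):
    k=m&(L[...,2]>=a)&(L[...,2]<a+4)
    if k.any(): print(a,k.sum(),"x",L[k][:,0].min().round(),L[k][:,0].max().round(),"y",L[k][:,1].min().round(),L[k][:,1].max().round())
E
```

```text
{'t': 13.45, 'tcp_pos': [0.6385, -0.0794, 0.0441], 'tool_rot': [0.7998, 0.6003, 0.0006, 0.0009], 'force': [0.1667, -0.661, 0.6778], 'finger_gap': 0.5995}
tcp st [  38.9 -104.6]
carrier in stage 2605 c [38.6 30. ] size [117.6 108.7] ang 89.98 z med 47.9
turn [ 0.001  0.    -0.102] shift [-0.004  0.016  0.195]
-60 50 x -9.0 16.0 y -57.0 56.0
-56 26 x -10.0 15.0 y -51.0 43.0
-52 14 x -3.0 14.0 y -43.0 42.0
-48 20 x -11.0 16.0 y -34.0 39.0
-44 27 x -6.0 14.0 y -39.0 40.0
-40 22 x -4.0 14.0 y -37.0 40.0
-36 23 x -8.0 13.0 y -38.0 40.0
-32 20 x -10.0 13.0 y -37.0 40.0
-28 23 x -9.0 14.0 y -38.0 40.0
-24 22 x -11.0 12.0 y -37.0 39.0
-20 19 x -9.0 14.0 y -37.0 38.0
-16 14 x -4.0 13.0 y -35.0 33.0
-12 4 x -5.0 10.0 y -26.0 33.0
-4 38 x -15.0 18.0 y 52.0 69.0
0 29 x -13.0 18.0 y 53.0 69.0
```

Call:
move_arm(
  plan=[
    [[0,0,-0.1,0,0.015,0.08,0.4],[0,0,-0.102,0,0.015,0.15,0.4],[0,0,-0.102,0,0.015,0.185,0.4],[0,0,-0.102,0.05,0.015,0.185,0.4],[0,0,-0.102,0.13,0.015,0.185,0.4],[0,0,-0.102,0.21,0.015,0.185,0.4],[0,0,-0.102,0.29,0.015,0.185,0.4],[0,0,-0.102,0.36,0.015,0.185,0.4]],
  ],
)

```text
t: 14.55
tcp_pos: [0.649, -0.0444, 0.0252]
tool_rot: [0.775, 0.632, -0.0, -0.0]
force: [-1.0, -2.2, 0.2]
finger_gap: 0.603
```

```bash
python3 car.py t6
python3 - <<'E'
from h import *
go(w(40,-44),.025,78.33)
E
```

```text
{'t': 14.55, 'tcp_pos': [0.649, -0.0444, 0.0252], 'tool_rot': [0.7747, 0.6324, -0.0004, -0.0002], 'force': [-1.0302, -2.1695, 0.1605], 'finger_gap': 0.6029}
tcp st [ 42.2 -68.2]
carrier in stage 1628 c [38.3 66.4] size [ 77.1 109.2] ang 89.83 z med 47.9
turn [-0.    -0.001  0.003] shift [ 0.232 -0.023  0.002]
```

Call:
move_arm(
  plan=[
    [[0,0,0,0.05,0,0,0.4],[0,0,0,0.1,0,0,0.4],[0,0,0,0.15,0,0,0.4],[0,0,0,0.19,0,0,0.4],[0,0,0,0.22,0,0,0.4],[0,0,0,0.235,0,0,0.4],[0,0,0,0.245,0,0,0.4],[0,0,0,0.25,0,0,0.4]],
  ],
)

```text
t: 15.6
tcp_pos: [0.6542, -0.0204, 0.0252]
tool_rot: [0.775, 0.632, -0.0, -0.0]
force: [-0.5, -1.8, 0.1]
finger_gap: 0.603
```

Call:
move_arm(
  plan=[
    [[0,0,0,0.01,0,0,0.4],[0,0,0,0.02,0,0,0.4],[0,0,0,0.02,0,0,0.4],[0,0,0,0.02,0,0,0.4],[0,0,0,0.02,0,0,0.4],[0,0,0,0.02,0,0,0.4],[0,0,0,0.02,0,0,0.4],[0,0,0,0.02,0,0,0.4]],
  ],
)

```text
t: 16.6
tcp_pos: [0.6544, -0.0194, 0.0252]
tool_rot: [0.775, 0.632, -0.001, 0.0]
force: [-2.8, -4.8, 0.7]
finger_gap: 0.6
```

```bash
python3 car.py t7
```

```text
{'t': 16.6, 'tcp_pos': [0.6544, -0.0194, 0.0252], 'tool_rot': [0.7748, 0.6322, -0.0006, 0.0003], 'force': [-2.8054, -4.7612, 0.7289], 'finger_gap': 0.5997}
tcp st [ 42.4 -42.6]
carrier in stage 1218 c [38.5 98.5] size [ 59.1 109.2] ang 89.7 z med 47.8
```

Call:
move_arm(
  plan=[
    [[0,0,0,0.01,0,0,0.4],[0,0,0,0.02,0,0,0.4],[0,0,0,0.03,0,0,0.4],[0,0,0,0.03,0,0,0.4],[0,0,0,0.03,0,0,0.4],[0,0,0,0.03,0,0,0.4],[0,0,0,0.03,0,0,0.4],[0,0,0,0.03,0,0,0.4]],
  ],
)

```text
t: 17.65
tcp_pos: [0.6544, -0.0193, 0.0253]
tool_rot: [0.775, 0.633, -0.002, 0.001]
force: [-3.2, -11.5, 1.1]
finger_gap: 0.598
```

Seated on the left rail with 12 N and no further motion. Now I back off and head for the pin.

Call:
move_arm(
  plan=[
    [[0,0,0,-0.1,0,0,0.4],[0,0,0,-0.2,0,-0.1,0.4],[0,0,0.1,-0.35,0,-0.3,0.2],[0,0,0.25,-0.5,0,-0.5,0],[0,0,0.4,-0.65,0,-0.7,0],[0,0,0.55,-0.8,0,-0.8,0],[0,0,0.75,-0.9,-0.1,-0.8,0],[0,0,0.95,-1,-0.2,-0.8,0]],
  ],
)

```text
t: 18.65
tcp_pos: [0.6161, -0.1097, 0.1064]
tool_rot: [0.953, 0.304, 0.001, 0.0]
force: [0.3, 0.5, -0.8]
finger_gap: 1.001
```

Run:
```python
from h import *
show(); go([.545,-.3732],.105,-15)
```

```text
{'t': 18.65, 'tcp_pos': [0.6161, -0.1097, 0.1064], 'tool_rot': [0.9527, 0.3038, 0.0012, 0.0004], 'force': [0.2517, 0.4851, -0.7926], 'finger_gap': 1.0012}
turn [ 1.000e-03 -3.000e-03  1.119e+00] shift [-2.105  1.737  0.012]
```

Call:
move_arm(
  plan=[
    [[0,0,0,-0.12,0.1,0,0],[0,0,0,-0.25,0.21,0,0],[0,0,0,-0.38,0.32,0,0],[0,0,0,-0.5,0.42,0,0],[0,0,0,-0.62,0.52,0,0],[0,0,0,-0.75,0.62,0,0],[0,0,0,-0.88,0.73,0,0],[0,0,0,-1,0.84,0,0]],
  ],
)

```text
t: 19.65
tcp_pos: [0.5831, -0.2371, 0.1052]
tool_rot: [0.952, 0.306, 0.0, 0.0]
force: [0.3, 0.1, 0.9]
finger_gap: 0.999
```

Call:
move_arm(
  plan=[
    [[0,0,0.13,-0.12,0.1,0,0],[0,0,0.26,-0.25,0.21,0,0],[0,0,0.39,-0.38,0.32,0,0],[0,0,0.52,-0.5,0.42,0,0],[0,0,0.65,-0.62,0.52,0,0],[0,0,0.78,-0.75,0.62,0,0],[0,0,0.9,-0.88,0.73,0,0],[0,0,1,-1,0.84,0,0]],
  ],
)

```text
t: 20.65
tcp_pos: [0.5508, -0.3636, 0.1052]
tool_rot: [0.997, -0.083, 0.0, 0.0]
force: [1.0, 0.2, 0.6]
finger_gap: 0.998
```

Run:
```python
from h import *
from car import carrier
c,S,z,k=carrier("t8")
# edges by median of boundary rows
P=cloud(c)
m=(c["depth"]>0)&(z>.024)&(z<.035)
g=cv2.cvtColor(c["img"],cv2.COLOR_RGB2GRAY)
save("t8",cv2.resize(c["img"][110:290,170:370],None,fx=4,fy=4,interpolation=cv2.INTER_CUBIC))
# hole: pixels inside carrier outline lower than carrier top
h=(abs(S[...,0]-5)<18)&(abs(S[...,1]+5)<18)&(z<.040)
ys,xs=np.nonzero(h); print("hole px",len(xs),xs.mean(),ys.mean())
go([.545,-.3732],.105,-15)
np.savez("hole",px=[xs.mean(),ys.mean()])
# ray at z=.046 plane
n=cv2.undistortPoints(np.array([[[xs.mean(),ys.mean()]]]),c["mtx"],np.array([c["k1"],0,0,0.])).ravel()
d=c["T"][:3,:3]@np.array([n[0],-n[1],-1]); o=c["T"][:3,3]; q=o+d*(.046-o[2])/d[2]; print("hole world",q.round(4),st(q).round(1))
# stage silhouette & rails refit, in stage frame
for nme,mm in (("stage",(z>.015)&(z<.06)&(abs(S[...,0])<140)&(abs(S[...,1])<175)),):
    xx=S[mm]; print(nme,[np.round(v,1) for v in (np.percentile(xx[abs(xx[:,1])<100][:,0],[.2,99.8]),np.percentile(xx[abs(xx[:,0])<80][:,1],[.2,99.8]))])
```

```text
{'t': 20.65, 'tcp_pos': [0.5508, -0.3636, 0.1052], 'tool_rot': [0.9966, -0.0826, 0.0, 0.0], 'force': [0.975, 0.2199, 0.575], 'finger_gap': 0.9984}
tcp st [  10.5 -400.7]
carrier in stage 3657 c [38.4 48.7] size [109.  158.6] ang 0.07 z med 47.3
hole px 66 275.93939393939394 194.84848484848484
turn [ 0.003 -0.002  0.119] shift [-0.044  0.078  0.004]
hole world [0.6239 0.0245 0.046 ] [ 3.7 -5.8]
stage [array([-115.1,  114.1]), array([-153.7,  150. ])]
```

View pics/t8.png

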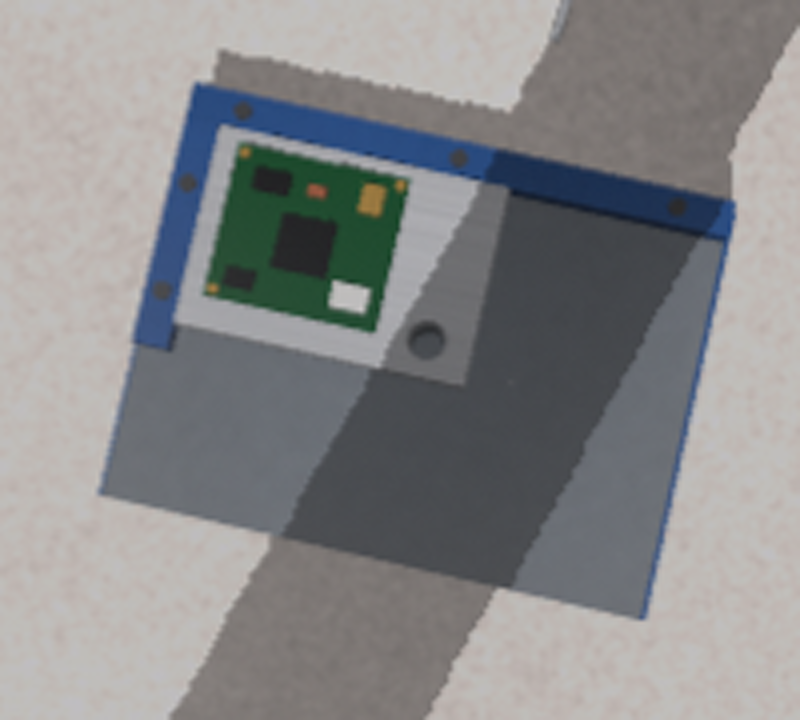

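The carrier lies flush against both rails, with its hole at crop (427,340), i.e. pixel ≈(276.4,194.6). Next I align over the blue pin and descend.

Call:
move_arm(
  plan=[
    [[0,0,0.119,-0.044,0.078,0,0],[0,0,0.119,-0.044,0.078,0.1,0],[0,0,0.119,-0.044,0.078,0.22,0],[0,0,0.119,-0.044,0.078,0.34,0],[0,0,0.119,-0.044,0.078,0.46,0],[0,0,0.119,-0.044,0.078,0.54,0],[0,0,0.119,-0.044,0.078,0.58,0],[0,0,0.119,-0.044,0.078,0.6,0]],
  ],
)

```text
t: 21.7
tcp_pos: [0.5456, -0.3696, 0.0451]
tool_rot: [0.992, -0.128, 0.0, 0.0]
force: [0.1, -0.9, -0.4]
finger_gap: 1.004
```

Run:
```python
from h import *
show(); go([.545,-.3732],.045,-15)
c=snapshot("scene"); np.savez("s9",**c); save("s9",cv2.resize(c["img"][60:210,130:330],None,fx=4,fy=4,interpolation=cv2.INTER_CUBIC))
```

```text
{'t': 21.7, 'tcp_pos': [0.5456, -0.3696, 0.0451], 'tool_rot': [0.9918, -0.1277, 0.0001, 0.0001], 'force': [0.0647, -0.8807, -0.4357], 'finger_gap': 1.0039}
turn [ 0.    -0.     0.007] shift [0.003 0.036 0.001]
```

View pics/s9.png

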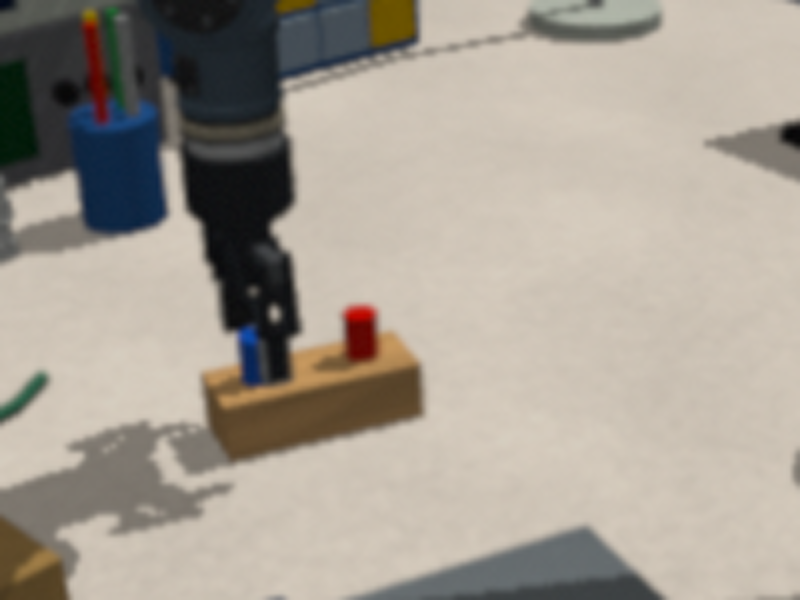

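Call:
move_arm(
  plan=[
    [[0,0,0,0,0.036,0,0],[0,0,0,0,0.036,0,0.3],[0,0,0,0,0.036,0,0.6],[0,0,0,0,0.036,0,0.8],[0,0,0,0,0.036,0,0.9],[0,0,0,0,0.036,0,1],[0,0,0,0,0.036,0,1],[0,0,0,0,0.036,0,1]],
  ],
  force=50,
)

```text
t: 22.75
tcp_pos: [0.5448, -0.3736, 0.0456]
tool_rot: [0.992, -0.128, 0.0, 0.001]
force: [-0.6, -2.4, 2.9]
finger_gap: 0.283
```

Call:
move_arm(
  plan=[
    [[0,0,0,0,0,-0.1,1],[0,0,0,0,0,-0.25,1],[0,0,0,0,0,-0.4,1],[0,0,0,0,0,-0.55,1],[0,0,0,0,0,-0.7,1],[0,0,0,0,0,-0.8,1],[0,0,0,0,-0.1,-0.8,1],[0,0,0,0,-0.2,-0.8,1]],
  ],
)

```text
t: 23.75
tcp_pos: [0.5494, -0.3524, 0.1247]
tool_rot: [0.992, -0.128, -0.001, -0.001]
force: [0.0, -0.2, 0.2]
finger_gap: 0.291
```

Call:
move_arm(
  plan=[
    [[0,0,0,0,-0.12,0,1],[0,0,0,0,-0.25,0,1],[0,0,0,0,-0.38,0,1],[0,0,0,0,-0.5,0,1],[0,0,0,0,-0.62,0,1],[0,0,0,0,-0.75,0,1],[0,0,0,0,-0.88,0,1],[0,0,0,0,-1,0,1]],
  ],
)

```text
t: 24.75
tcp_pos: [0.5752, -0.2561, 0.1252]
tool_rot: [0.992, -0.128, -0.0, -0.0]
force: [-0.5, -0.0, -0.2]
finger_gap: 0.29
```

Run:
```python
from h import *
show(); go([.6233,.0236],.125,-14.7)
c=snapshot("scene"); np.savez("s10",**c); save("s10",cv2.resize(c["img"][60:260,130:380],None,fx=3,fy=3,interpolation=cv2.INTER_CUBIC))
```

```text
{'t': 24.75, 'tcp_pos': [0.5752, -0.2561, 0.1252], 'tool_rot': [0.9918, -0.1277, -0.0, -0.0], 'force': [-0.5082, -0.0466, -0.2108], 'finger_gap': 0.29}
turn [-0.     0.     0.001] shift [-2.430e-01 -2.827e+00  2.000e-03]
```

View pics/s10.png

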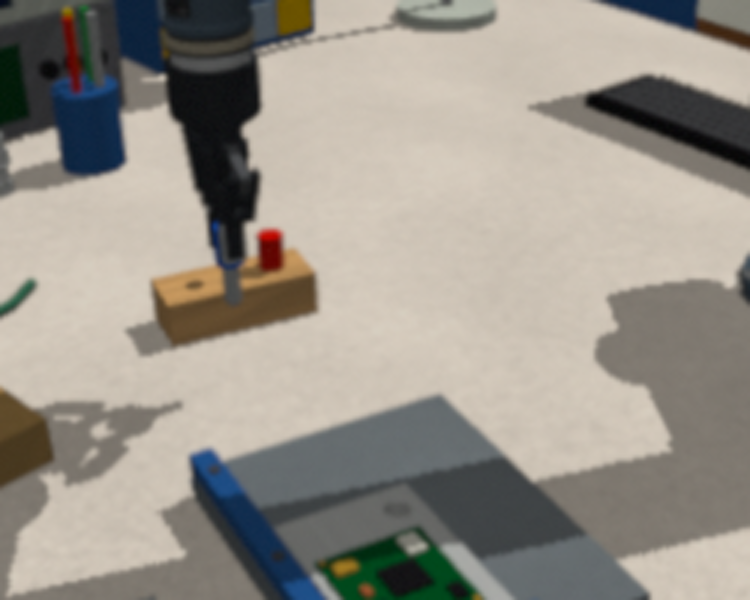

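The pin is held upright, its shank at (233,285) in the crop, and the red pin is undisturbed. I carry it to above the hole.

Call:
move_arm(
  plan=[
    [[0,0,0,-0.01,-0.12,0,1],[0,0,0,-0.02,-0.25,0,1],[0,0,0,-0.03,-0.38,0,1],[0,0,0,-0.04,-0.5,0,1],[0,0,0,-0.05,-0.62,0,1],[0,0,0,-0.06,-0.75,0,1],[0,0,0,-0.07,-0.88,0,1],[0,0,0,-0.08,-0.98,0,1]],
  ],
)

```text
t: 25.8
tcp_pos: [0.5923, -0.1591, 0.1252]
tool_rot: [0.992, -0.128, -0.0, -0.0]
force: [0.2, -0.2, -1.2]
finger_gap: 0.29
```

Call:
move_arm(
  plan=[
    [[0,0,0,-0.01,-0.12,0,1],[0,0,0,-0.02,-0.25,0,1],[0,0,0,-0.03,-0.38,0,1],[0,0,0,-0.04,-0.5,0,1],[0,0,0,-0.05,-0.62,0,1],[0,0,0,-0.06,-0.75,0,1],[0,0,0,-0.07,-0.88,0,1],[0,0,0,-0.08,-0.98,0,1]],
  ],
)

```text
t: 26.8
tcp_pos: [0.6094, -0.0623, 0.1252]
tool_rot: [0.992, -0.128, 0.0, -0.0]
force: [0.2, 0.6, -1.1]
finger_gap: 0.286
```

Call:
move_arm(
  plan=[
    [[0,0,0,-0.01,-0.12,0,1],[0,0,0,-0.02,-0.25,0,1],[0,0,0,-0.03,-0.38,0,1],[0,0,0,-0.04,-0.5,0.05,1],[0,0,0,-0.05,-0.62,0.1,1],[0,0,0,-0.06,-0.75,0.15,1],[0,0,0,-0.08,-0.86,0.2,1],[0,0,0,-0.083,-0.867,0.2,1]],
  ],
)

```text
t: 27.8
tcp_pos: [0.6226, 0.0237, 0.1045]
tool_rot: [0.992, -0.127, -0.001, -0.0]
force: [0.7, 0.1, -1.0]
finger_gap: 0.292
```

Run:
```python
from h import *
s=show(); go([.6233,.0236],.105,-14.7)
c=snapshot("scene"); np.savez("s11",**c); save("s11",cv2.resize(c["img"][120:270,190:350],None,fx=4,fy=4,interpolation=cv2.INTER_CUBIC))
P=cloud(c); d=np.linalg.norm(P[...,:2]-[.6237,.024],axis=-1)
for a in range(54,100,4):
    m=(c["depth"]>0)&(d<.03)&(P[...,2]*1000>=a)&(P[...,2]*1000<a+4)
    if m.any(): print(a,m.sum(),P[m].mean(0).round(4)[:2],c["img"][m].mean(0).round())
```

```text
{'t': 27.8, 'tcp_pos': [0.6226, 0.0237, 0.1045], 'tool_rot': [0.9919, -0.1271, -0.0008, -0.0], 'force': [0.6653, 0.1273, -1.0278], 'finger_gap': 0.2922}
turn [0.    0.002 0.002] shift [ 0.007 -0.    -0.005]
62 1 [0.624  0.0301] [152. 153. 151.]
66 10 [0.6254 0.0294] [112. 114. 112.]
70 8 [0.6263 0.0291] [84. 85. 85.]
74 12 [0.6274 0.0284] [80. 82. 82.]
78 10 [0.6247 0.0295] [78. 80. 80.]
82 10 [0.626  0.0295] [78. 80. 79.]
86 9 [0.6255 0.0293] [80. 82. 82.]
90 16 [0.6256 0.0291] [78. 79. 79.]
94 6 [0.625 0.029] [74. 77. 80.]
98 3 [0.6288 0.0308] [65. 70. 78.]
```

View pics/s11.png

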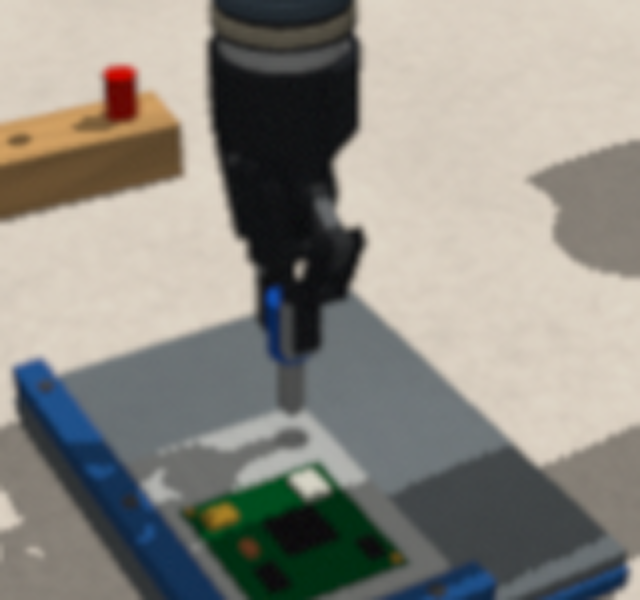

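The pin hangs at (290,385) in the crop, directly above the hole at (291,439). I'll compare their axes numerically in this camera.

Run:
```python
from h import *
def ray(c,u,v,z):
    n=cv2.undistortPoints(np.array([[[u,v]]],float),c["mtx"],np.array([c["k1"],0,0,0.])).ravel()
    d=c["T"][:3,:3]@np.array([n[0],-n[1],-1]); o=c["T"][:3,3]; return (o+d*(z-o[2])/d[2])[:2]
for f,box in(("s10",(222,236,252,272)),("s11",(224,235,257,269))):
    c=np.load(f+".npz"); g=cv2.cvtColor(c["img"],cv2.COLOR_RGB2GRAY).astype(int)
    v0,v1,u0,u1=box
    if f=="s10": print(g[v0:v1,u0:u1])
    print(f, ray(c,262.0,229.0,.046).round(4))
c=np.load("s11.npz"); T=np.linalg.inv(c["T"])
def px(p):
    q=T[:3,:3]@p+T[:3,3]; q=np.array([q[0],-q[1],-q[2]])
    return cv2.projectPoints(q.reshape(1,3),np.zeros(3),np.zeros(3),c["mtx"],np.array([c["k1"],0,0,0.]))[0].ravel()
for z in(.046,.07,.09): print(z,px(np.array([.6217,.0244,z])).round(1),px(np.array([.6237,.0240,z])).round(1))
g=cv2.cvtColor(c["img"],cv2.COLOR_RGB2GRAY); print(g[206:240,252:274])
```

```text
[[ 78  73  72  72  71  73  76  80  85  90  93  97  99  95  84  74  69  66
   66  66]
 [ 69  69  72  77  80  84  91  93  97 100 101 101 101 100  94  83  73  68
   67  67]
 [ 76  80  85  89  92  96 100 101 102 103 103 102 102 101  99  94  83  73
   69  68]
 [ 91  94  98 100 100 101 102 101 102 102 103 103 103 103 102  99  93  83
   74  68]
 [101 103 103 104 102 102 102 100 101 102 101 102 101 102 102 101  99  93
   83  73]
 [103 104 104 103 103 101  98  94  94  95  96  94  95  95 100 101 102 100
   94  83]
 [104 104 104 103 103  99  91  86  86  87  88  86  86  87  94  99 102 102
   99  94]
 [105 104 105 104 103  96  85  80  83  85  86  84  83  83  89  97 101 102
  102  99]
 [104 103 104 104 103  97  87  82  83  85  85  84  83  83  88  97 101 102
  102 102]
 [104 103 104 103 103 101  95  91  89  87  88  87  87  89  94  99 103 103
  102 101]
 [103 103 104 104 104 103 101  99  97  96  94  95  96  96  98 101 102 103
  103 103]
 [102 103 103 104 104 103 104 103 102 102 102 101 101 101 101 101 102 101
  101 102]
 [102 102 103 103 103 103 104 104 104 103 104 103 102 102 100  99  96  95
   98 
[... 2693 characters left out ...]
4 146 151 157 168 176 179 180
  179 178 177 177]
 [109 111 116 119 127 142 154 167 173 173 172 173 173 174 176 178 178 177
  178 178 179 177]
 [116 124 140 149 155 167 175 179 180 180 180 179 179 177 175 172 169 165
  171 177 179 178]
 [139 152 165 173 174 178 180 181 180 181 179 177 174 168 157 148 138 133
  149 168 177 178]
 [165 173 177 179 179 179 180 180 178 175 169 159 151 143 133 125 106  93
  114 147 170 178]
 [177 180 179 179 179 178 175 172 163 153 142 135 137 140 153 156 133  97
   86 116 154 173]
 [180 181 179 175 172 167 156 140 125 114 124 150 168 177 191 195 176 139
   97  92 128 159]
 [178 175 170 156 144 132 114  92  78  84 127 173 195 203 206 207 200 178
  139  97  96 131]]
```

Call:
move_arm(
  plan=[
    [[0,0,0,0.01,0,0,1],[0,0,0,0.01,0,0.04,1],[0,0,0,0.01,0,0.09,1],[0,0,0,0.01,0,0.13,1],[0,0,0,0.01,0,0.17,1],[0,0,0,0.01,0,0.21,1],[0,0,0,0.01,0,0.24,1],[0,0,0,0.01,0,0.26,1]],
  ],
)

```text
t: 28.85
tcp_pos: [0.6241, 0.0225, 0.079]
tool_rot: [0.992, -0.128, -0.0, -0.0]
force: [0.3, 0.3, -0.5]
finger_gap: 0.288
```

Call:
move_arm(
  plan=[
    [[0,0,0,0,0,0.03,1],[0,0,0,0,0,0.06,1],[0,0,0,0,0,0.09,1],[0,0,0,0,0,0.12,1],[0,0,0,0,0,0.15,1],[0,0,0,0,0,0.17,1],[0,0,0,0,0,0.18,1],[0,0,0,0,0,0.18,1]],
  ],
)

```text
t: 29.85
tcp_pos: [0.6241, 0.0225, 0.0612]
tool_rot: [0.992, -0.128, -0.0, -0.0]
force: [-0.1, 0.2, -0.4]
finger_gap: 0.283
```

Call:
move_arm(
  plan=[
    [[0,0,0,0,0,0.03,1],[0,0,0,0,0,0.06,1],[0,0,0,0,0,0.08,1],[0,0,0,0,0,0.1,1],[0,0,0,0,0,0.115,1],[0,0,0,0,0,0.125,1],[0,0,0,0,0,0.135,1],[0,0,0,0,0,0.135,1]],
  ],
)

```text
t: 30.85
tcp_pos: [0.6241, 0.0225, 0.0477]
tool_rot: [0.992, -0.128, -0.0, -0.0]
force: [1.3, 0.1, 0.0]
finger_gap: 0.287
```

Call:
move_arm(
  plan=[
    [[0,0,0,0,0,0,0.6],[0,0,0,0,0,0,0.4],[0,0,0,0,0,0,0.2],[0,0,0,0,0,0,0],[0,0,0,0,0,0,0],[0,0,0,0,0,0,0],[0,0,0,0,0,0,0],[0,0,0,0,0,-0.03,0]],
  ],
)

```text
t: 31.85
tcp_pos: [0.6239, 0.0225, 0.0506]
tool_rot: [0.992, -0.128, -0.0, -0.0]
force: [-0.3, -0.3, -0.1]
finger_gap: 1.002
```

Call:
move_arm(
  plan=[
    [[0,0,0,0,0,-0.1,0],[0,0,0,0,0,-0.25,0],[0,0,0,0,0,-0.4,0],[0,0,0,0,0,-0.55,0],[0,0,0,0,0,-0.7,0],[0,0,0,0,0.15,-0.85,0],[0,0,0,0,0.4,-1,0],[0,0,0,0,0.65,-1,0]],
  ],
)

```text
t: 32.85
tcp_pos: [0.6082, -0.0421, 0.1528]
tool_rot: [0.992, -0.128, 0.002, 0.0]
force: [-0.1, 0.4, -0.5]
finger_gap: 1.002
```

Call:
move_arm(
  plan=[
    [[0,0,0,0,0.12,0,0],[0,0,0,0,0.25,0,0],[0,0,0,0,0.38,0,0],[0,0,0,0,0.5,0,0],[0,0,0,0,0.62,0,0],[0,0,0,0,0.75,0,0],[0,0,0,0,0.88,0,0],[0,0,0,0,1,0,0]],
  ],
)

```text
t: 33.85
tcp_pos: [0.5821, -0.1381, 0.1507]
tool_rot: [0.992, -0.128, 0.0, 0.0]
force: [-0.2, -0.2, -0.3]
finger_gap: 1.003
```

Run:
```python
from h import *
from car import carrier
c,S,z,k=carrier("t12"); P=cloud(c)
m=(z>.06)&(z<.1)&(np.linalg.norm(S-[4,-6],axis=-1)<25); print("head",m.sum(),P[m].mean(0).round(4),st(P[m].mean(0)).round(1),"top z",np.percentile(z[m],[50,90]).round(4))
for n,u,v in(("red",460,273),("vial",112,178)): print(n,P[v,u].round(4))
save("t12",np.vstack([c["img"][110:290,80:500]]))
s=snapshot("scene"); a=cv2.resize(c["img"][110:290,80:500],(800,343),interpolation=cv2.INTER_CUBIC); b=cv2.resize(s["img"][170:300,150:500],(692,257),interpolation=cv2.INTER_CUBIC); b=cv2.copyMakeBorder(b,0,0,0,108,cv2.BORDER_CONSTANT)
save("end",np.vstack([a,b]))
```

```text
{'t': 33.85, 'tcp_pos': [0.5821, -0.1381, 0.1507], 'tool_rot': [0.9918, -0.1278, 0.0, 0.0], 'force': [-0.1572, -0.234, -0.3097], 'finger_gap': 1.0025}
tcp st [  -4.4 -173.4]
carrier in stage 3573 c [38.5 48.7] size [158.5 109. ] ang 90.0 z med 47.4
head 132 [0.6234 0.0231 0.0809] [ 3.4 -7.3] top z [0.082  0.0838]
red [ 0.4683 -0.3516  0.0807]
vial [0.6492 0.3676 0.0776]
```

View pics/end.png

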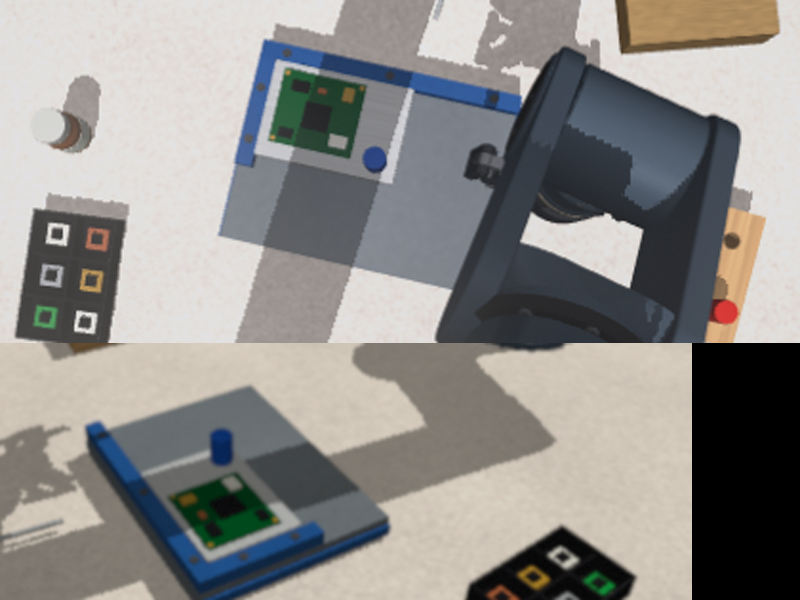

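The pin is seated: its head is at (374,160) in the top view, with its top at 82 mm as expected. The carrier is still where it was when pressed home, and the red pin, tray and jar are undisturbed. Handing in.

```bash
python3 -c "
from station import manip
print(manip.sign_off())"
```

```text
the job is handed in; nothing more can be done
None
```

The carrier is flush against both blue rails and the blue lock pin is seated through its hole. I handed the job in after about 34 s of robot time. Sign-off gives no verdict.

**What I did**
- **Carrier:** I pushed it along the stage with two fingertips, first onto the far rail and then onto the left one. Each push ended with about 10–12 N and no further motion. It was never lifted.
- **Pin:** I carried it over from the rest and lowered it through the hole into the bore with almost no resistance (about 1 N at most). I released it 1–2 mm above its seat, let it drop, and moved the arm clear.

**Last checks**
- **Pin height:** The head top reads 82 mm, as expected when seated.
- **Carrier:** It is square to the stage (0.0°) and within 0.1 mm of where it lay, pressed home, before the pin went in.
- **Other items:** The red pin and jar read within about 1 mm of their starting positions. I checked the tray only by eye; it looked unmoved.

**Disagreements**
- **Carrier position:** The camera puts the carrier centre at (38.5, 48.7) mm instead of (40, 50). I put this down to the 2 mm calibration and my stage fit, because the hole and both pushes showed similar shifts.
- **Fingertips:** With the gripper open, the cameras showed the fingertips about 20 mm behind the reported TCP, whereas the text puts them ahead of it. I set my heights from the camera readings.

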